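Sort the solid-cored bar from the hollow ones by heft

TASK

Three identical-looking capped bars stand on the bench: one has a solid metal core, two are hollow. Heft them to tell which is which; stand the two light ones upright in the two free cells of the tray, and lay the heavy one level and centred across both saddles of the low cradle - on the way set it down in the sloping rest, let go of it and take it again at the new angle. Leave everything else on the bench where it is.

Things in the scene. Friction and masses are not known exactly. Their poses are not given: they have to be found in the camera images.
- bar_a: one of three identical-looking bars: square aluminium tube 32x32 mm, 120 mm long, black end caps, standing loose. Origin at the centre of its lower end, z along its length (up while it stands), x and y square to its sides. Which one is heavy changes at every start: that one is 0.45 to 0.56 kg (metal core, may rattle by 1 mm), the other two 0.13 to 0.14 kg
- bar_b: one of three identical-looking bars: square aluminium tube 32x32 mm, 120 mm long, black end caps, standing loose. Origin at the centre of its lower end, z along its length (up while it stands), x and y square to its sides. Which one is heavy changes at every start: that one is 0.45 to 0.56 kg (metal core, may rattle by 1 mm), the other two 0.13 to 0.14 kg
- bar_c: one of three identical-looking bars: square aluminium tube 32x32 mm, 120 mm long, black end caps, standing loose. Origin at the centre of its lower end, z along its length (up while it stands), x and y square to its sides. Which one is heavy changes at every start: that one is 0.45 to 0.56 kg (metal core, may rattle by 1 mm), the other two 0.13 to 0.14 kg
- bar_a_center (a point): centre of bar_a, 60 mm from either end
- bar_b_center (a point): centre of bar_b, 60 mm from either end
- bar_c_center (a point): centre of bar_c, 60 mm from either end
- rest: sloping rest, fixed: foot plate 130x64 mm, origin under its middle, with an aluminium slope at 55 degrees to the level. A bar in it lies in the rest's x-z plane, upper end to -x, lower end against a stop at the +x side. The 20 mm wide plank (fingers can straddle it) carries the lowest 80 mm of the bar; cheeks 42 mm apart guide only the lowest 36 mm; above that the bar's sides are free
- rest_seat (a point): where the centre of a bar lies when it is seated in the sloping rest (60 mm along the slope from the stop, 16 mm above the plank)
- cradle: low cradle, fixed to the bench: steel plate 116x70 mm with two upright aluminium saddles, 8 mm thick, at x = +46 and -46 mm. The saddle floors are 45 mm above the bench, between cheeks 40 mm apart that rise 11 mm above the floors; 84 mm free between the saddles for fingers. Origin under the plate's middle, a bar lies along its x axis, either end first
- cradle_seat (a point): where the centre of a bar lies when it is laid in the cradle (61 mm above the bench)
- tray: grey plastic tray, fixed, 62 mm (x) by 164 mm (y), walls 4 mm thick and 30 mm high, floor 4 mm thick, parted in three cells along y, each about 50 mm by 54 mm inside; the middle cell holds a small weight. Origin at the centre of its underside
- cell_left (a point): middle of the floor of the tray's free end cell on its +y side
- cell_right (a point): middle of the floor of the tray's free end cell on its -y side
- weight_in_tray: small steel knob weight, 28 mm diameter, 40 mm tall, standing in the middle cell of the tray; a bystander, loose; origin at the centre of its underside
- loupe: black standing loupe, 40 mm diameter, 40 mm tall; a bystander, loose; origin at the centre of its underside
- weight_brass: brass knob weight, 36 mm diameter, 46 mm tall; a bystander, loose; origin at the centre of its underside
- dropper: brown dropper bottle with a white top, 30 mm diameter, 92 mm tall; a bystander, loose; origin at the centre of its underside
- hex_block: light block holding black hex keys, 36x60 mm, 82 mm tall; a bystander, loose; origin at the centre of its underside
- cassette: cleaner cassette, 71x112 mm, 33 mm tall; a bystander, loose; origin at the centre of its underside
- tape_roll: brown tape roll lying flat, 92 mm diameter, 48 mm tall; a bystander, loose; origin at the centre of its underside
There are look-alikes about, which are no part of the job. Leave any blue, red or yellow look-alike of the bar_a alone.

How it is judged (in metres and radians):
On the way:
1. the heavy bar lies seated in the sloping rest (centre within 15 mm of the seat, at the slope's angle) with no finger touching it (((distance between bar_a_center and rest_seat below 0.015 m and angle between bar_a's own z axis and vertical between 0.441 and 0.781 rad and contact force between the fingers and bar_a below 0.05 N and contact force between bar_a and rest above 2.8 N) or (distance between bar_b_center and rest_seat below 0.015 m and angle between bar_b's own z axis and vertical between 0.441 and 0.781 rad and contact force between the fingers and bar_b below 0.05 N and contact force between bar_b and rest above 2.8 N) or (distance between bar_c_center and rest_seat below 0.015 m and angle between bar_c's own z axis and vertical between 0.441 and 0.781 rad and contact force between the fingers and bar_c below 0.05 N and contact force between bar_c and rest above 2.8 N))), for 0.2 s.
At the end, for the whole second after the job is handed in: The heavy bar lies level in the notches of both cradle saddles, its middle within 16 mm of the cradle's middle lengthwise; each of the two light bars stands upright on the floor of the tray (within 0.12 rad); all three are at rest (((x of bar_a_center in the frame of cradle between -0.016 and 0.016 m and y of bar_a_center in the frame of cradle between -0.008 and 0.008 m and z of bar_a_center in the frame of cradle between 0.057 and 0.065 m and angle between bar_a's own z axis and vertical between 1.4908 and 1.6508 rad and angle between the z axis of bar_a and the x axis of cradle, either way round below 0.14 rad and contact force between bar_a and cradle above 2.8 N) or (angle between bar_a's own z axis and vertical below 0.12 rad and contact force between bar_a and tray between 0.5 and 2.4 N and x of bar_a_center in the frame of tray between -0.02 and 0.02 m and y of bar_a_center in the frame of tray between -0.075 and 0.075 m and z of bar_a_center in the frame of tray between 0.06 and 0.068 m)) and ((x of bar_b_center in the frame of cradle between -0.016 and 0.016 m and y of bar_b_center in the frame of cradle between -0.008 and 0.008 m and z of bar_b_center in the frame of cradle between 0.057 and 0.065 m and angle between bar_b's own z axis and vertical between 1.4908 and 1.6508 rad and angle between the z axis of bar_b and the x axis of cradle, either way round below 0.14 rad and contact force between bar_b and cradle above 2.8 N) or (angle between bar_b's own z axis and vertical below 0.12 rad and contact force between bar_b and tray between 0.5 and 2.4 N and x of bar_b_center in the frame of tray between -0.02 and 0.02 m and y of bar_b_center in the frame of tray between -0.075 and 0.075 m and z of bar_b_center in the frame of tray between 0.06 and 0.068 m)) and ((x of bar_c_center in the frame of cradle between -0.016 and 0.016 m and y of bar_c_center in the frame of cradle between -0.008 and 0.008 m and z of bar_c_center in the frame of cradle between 0.057 and 0.065 m and angle between bar_c's own z axis and vertical between 1.4908 and 1.6508 rad and angle between the z axis of bar_c and the x axis of cradle, either way round below 0.14 rad and contact force between bar_c and cradle above 2.8 N) or (angle between bar_c's own z axis and vertical below 0.12 rad and contact force between bar_c and tray between 0.5 and 2.4 N and x of bar_c_center in the frame of tray between -0.02 and 0.02 m and y of bar_c_center in the frame of tray between -0.075 and 0.075 m and z of bar_c_center in the frame of tray between 0.06 and 0.068 m)) and linear speed of each of bar_a, bar_b, bar_c below 0.02 m/s); the robot touches nothing.
It fails at once if a bystander was moved by more than 30 mm (distance of any of weight_in_tray, loupe, weight_brass, dropper, hex_block, cassette, tape_roll from where it was at the start of the episode above 0.03 m).
It also fails if it takes over 72 s, if anything falls off the work surface, if the arm or the gripper's body presses on something with over 40 N, if the wrist force passes 120 N, or if a joint passes its speed limit or range.

ROBOT

A 6-joint arm with a two-finger parallel gripper is mounted at the origin on a cart in front of the work surface, level with it; the furniture and walls round the work are solid. World frame = base frame: x ahead of the robot, y to its left, z up, the work surface at z = 0. Lengths are in m, angles in degrees, forces in N, time in s.
With the tool pointing down it reaches from about 0.4 to 0.825 m from the base axis. Payload 7 kg.
Tool frame: the origin (TCP) lies midway between the tips of the shut fingers; the grasp point (between the pads) lies 19 mm behind it; z points along the fingers, y is the direction in which the jaws open and shut (so a half turn about z gives the same grasp; the last joint's range is limited). The gripper opens to 88 mm and grips with 3 to 60 N. Pads are 19 mm wide; open, the fingers measure 130 mm over their backs; the gripper's body (78 mm by 193 mm) begins 47 mm behind the grasp point.
Start: joints at [88.986, 20.546, 0.682, 0, -70.136, -16.507], TCP at [0.203, 0.644, 0.227] pointing down, gripper open.
Joint ranges: [-176.03, 176.03], [-82.01, 121.73], [-58.28, 71.71], [-173.87, 95.51], [-174.79, -0.11], [-173.66, 173.66]. Speed limits (degrees/s): [136.94, 136.94, 172.46, 180, 180, 180].

INTERFACE

Orientations are given as a 3x3 rotation matrix whose columns are the frame's x, y, z axes.
In Python, from rig import robot gives the robot as it stands. Calls block until the motion is done:
- robot.goto(position, orientation): joint-space move of the TCP to a pose.
- robot.servo_line(position, ori=None, speed=0.15): straight line of the TCP; ori=None keeps the orientation; speed is the mean speed in m/s.
- robot.movej(angles): joint-space move.
- robot.move_gripper(opening): opening from 0.0 (shut) to 1.0 (fully open); the grip force is fixed at half the most; returns when the fingers have stopped.
- robot.dwell(seconds).
- robot.ik(position, orientation): joint angles nearest the present ones, or None.
- robot.grab_frame(name): name is "side" or "top"; returns (picture, depth): 420x560x3 uint8, red, green, blue; 420x560 float32, m along the optical axis (not along the pixel's ray), 0 where there is no reading.
- robot.camera_info(name): a dict with "vfov" (degrees; the focal length in pixels is half the picture's height over the tangent of half this angle, whatever the lens; pixels are square), "cx", "cy" (the principal point, pixels), "k1" (the pictures are not rectified: a ray, as slopes to the right and down, at radius r is drawn at 1 + k1 r^2 times it, then the intrinsics apply), "view" (4x4, takes a point from world to camera coordinates). Camera axes: x right, y down, z forward; pixel columns grow to the right and rows downward; lengths in m; the calibration is good to about 2 mm. A picture is of the moment at which its call begins. camera_info takes no time and is no camera call.
A pose or a line that the arm cannot do raises robot.Unreachable and nothing moves.
- robot.job_done(): hands the job in, once; it reports no verdict.
Readings, each from a call of its own:
- robot.read_t(): time.
- robot.read_qpos(): joint angles.
- robot.read_qvel(): joint speeds.
- robot.read_effort(): joint torques, N m.
- robot.read_position(): TCP position.
- robot.read_tcp_rot(): TCP orientation.
- robot.read_force(): force on the tool from outside, world axes, zero at the start.
- robot.read_ft_torque(): the same for the moment, N m.
- robot.read_grip_width(): opening from 0.0 (shut) to 1.0 (fully open).
Only numpy, scipy, OpenCV 4.12 (cv2) and the standard library are available. Lean on these libraries where they do the work, as an engineer would, in place of code of your own. Each camera call takes 0.05 s, during which the arm holds its last target.

## Working session

There is one attempt and no reset: what is moved stays moved. The work goes in short steps, each a Python script; the robot and the scene stay as the last script left them, time stands still between calls to the robot, and variables do not carry over. Pictures are saved under pics/ and viewed, and the job is handed in when it is done.

```bash
ls; mkdir -p pics; python3 - <<'E'
from rig import robot
import cv2,numpy as np
for n in("side","top"):
    p,d=robot.grab_frame(n); cv2.imwrite(f"pics/{n}0.png",p[:,:,::-1]); np.savez(f"{n}0.npz",p=p,d=d)
    print(n,robot.camera_info(n),d.min(),d.max(),(d==0).mean())
print(robot.read_t(),robot.read_tcp_rot(),robot.read_position(),robot.read_force())
E
```

```text
pics
side {'vfov': 44.814721947137954, 'cx': 275.5146593825549, 'cy': 212.79596133334687, 'k1': -0.17947141772691858, 'view': array([[-0.11287595, -0.9936075 ,  0.001775  ,  0.30205025],
       [-0.86287607,  0.09713852, -0.49599293,  0.54384165],
       [ 0.49264988, -0.05751728, -0.86832474,  0.8134026 ],
       [ 0.        ,  0.        ,  0.        ,  1.        ]])} 0.0 2.3869138 0.003796768707482993
top {'vfov': 47.610953045016835, 'cx': 277.5748118414073, 'cy': 204.08823428224352, 'k1': -0.03999781002242665, 'view': array([[-1.84280053e-04, -9.99968706e-01, -7.90904537e-03,
         2.38599902e-01],
       [-9.99629024e-01,  3.99613987e-04, -2.72333489e-02,
         6.07523143e-01],
       [ 2.72356572e-02,  7.90109274e-03, -9.99597815e-01,
         1.03782934e+00],
       [ 0.00000000e+00,  0.00000000e+00,  0.00000000e+00,
         1.00000000e+00]])} 0.0 2.052904 0.004128401360544218
0.1 [[ 9.53570428e-01 -3.01169945e-01 -3.21380231e-04]
 [-3.01170085e-01 -9.53569295e-01 -1.47617404e-03]
 [ 1.38120935e-04  1.50442603e-03 -9.99998859e-01]] [0.2031041  0.64325855 0.2257153 ] [-0.04909737 -1.11582571 -0.25270905]
```

View pics/side0.png

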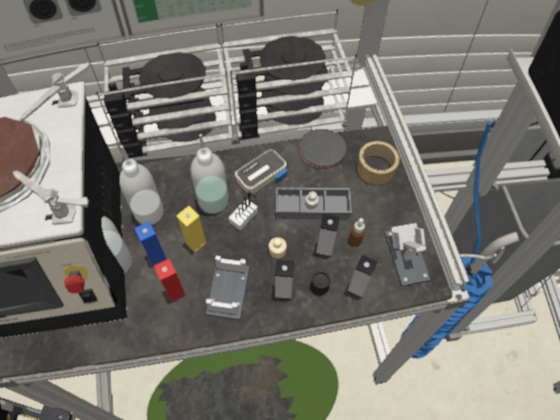

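View pics/top0.png

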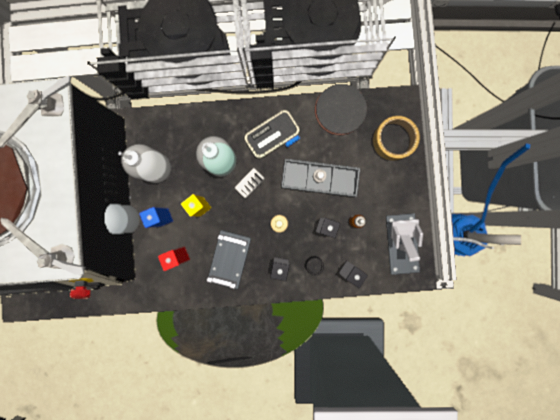

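```bash
cat > h.py <<'E'
import cv2,numpy as np
from rig import robot
CI={n:robot.camera_info(n) for n in("side","top")}
def K(n):
    f=210/np.tan(np.radians(CI[n]["vfov"]/2)); return f,CI[n]["cx"],CI[n]["cy"],CI[n]["k1"]
def _und(n,uv):
    f,cx,cy,k1=K(n); uv=np.atleast_2d(np.float64(uv))
    Km=np.array([[f,0,cx],[0,f,cy],[0,0,1]])
    return cv2.undistortPointsIter(uv.reshape(-1,1,2),Km,np.array([k1,0,0,0.]),None,None,(3,50,1e-10)).reshape(-1,2)
def ray(n,uv):
    V=CI[n]["view"]; R=V[:3,:3];t=V[:3,3]
    s=_und(n,uv); d=np.c_[s,np.ones(len(s))]@R
    return -R.T@t,d
def onz(n,uv,z):
    o,d=ray(n,uv); return o+d*((z-o[2])/d[:,2])[:,None]
def proj(n,P):
    f,cx,cy,k1=K(n);V=CI[n]["view"];P=np.atleast_2d(P)
    c=P@V[:3,:3].T+V[:3,3]; s=c[:,:2]/c[:,2:]; r2=(s**2).sum(1,keepdims=True)
    return s*(1+k1*r2)*f+[cx,cy]
def cloud(n,d):
    v,u=np.mgrid[0:420,0:560]; uv=np.c_[u.ravel(),v.ravel()]
    o,dr=ray(n,uv); return (o+dr*d.reshape(-1,1)).reshape(420,560,3)
def tri(a,b): # side, top pixels
    o1,d1=ray("side",a);o2,d2=ray("top",b);d1=d1[0]/np.linalg.norm(d1[0]);d2=d2[0]/np.linalg.norm(d2[0])
    s=np.linalg.lstsq(np.c_[d1,-d2],o2-o1,rcond=None)[0]
    p,q=o1+s[0]*d1,o2+s[1]*d2; return (p+q)/2,np.linalg.norm(p-q)
def shot(tag):
    r={}
    for n in("side","top"):
        p,d=robot.grab_frame(n); cv2.imwrite(f"pics/{n}{tag}.png",p[:,:,::-1]); np.savez(f"{n}{tag}.npz",p=p,d=d); r[n]=(p,d)
    return r
def load(n,tag):
    z=np.load(f"{n}{tag}.npz"); return z["p"],z["d"]
def crop(n,tag,x0,x1,y0,y1,k,out):
    p,_=load(n,tag); c=cv2.resize(p[y0:y1,x0:x1],None,fx=k,fy=k,interpolation=cv2.INTER_CUBIC); cv2.imwrite(out,c[:,:,::-1])
E
python3 - <<'E'
from h import *
crop("top","0",200,430,130,300,3.4,"pics/c1.png")
crop("side","0",190,440,170,330,3.2,"pics/c2.png")
for n in("side","top"):
    _,d=load(n,"0"); C=cloud(n,d)
    print(n)
    for y in ((250,285,320,) if n=="side" else (150,200,250,290)):
        for x in (200,250,300,340): print((x,y),C[y,x].round(3))
E
```

```text
side
(200, 250) [ 0.584  0.4   -0.002]
(250, 250) [ 0.573  0.293 -0.001]
(300, 250) [ 0.56   0.188 -0.   ]
(340, 250) [ 0.55   0.103 -0.   ]
(200, 285) [ 0.504  0.403 -0.001]
(250, 285) [ 0.493  0.301 -0.001]
(300, 285) [ 0.483  0.199 -0.003]
(340, 285) [0.471 0.118 0.002]
(200, 320) [ 0.43   0.407 -0.004]
(250, 320) [ 0.419  0.307 -0.002]
(300, 320) [ 0.408  0.209 -0.001]
(340, 320) [ 0.399  0.129 -0.006]
top
(200, 150) [0.707 0.385 0.156]
(250, 150) [ 0.729  0.3   -0.003]
(300, 150) [ 0.729  0.188 -0.003]
(340, 150) [ 0.728  0.099 -0.001]
(200, 200) [0.614 0.397 0.082]
(250, 200) [0.617 0.3   0.001]
(300, 200) [0.617 0.189 0.002]
(340, 200) [ 0.617  0.1   -0.001]
(200, 250) [0.506 0.41  0.001]
(250, 250) [ 0.506  0.3   -0.   ]
(300, 250) [ 0.506  0.189 -0.002]
(340, 250) [ 0.506  0.1   -0.002]
(200, 290) [0.418 0.41  0.002]
(250, 290) [0.418 0.3   0.   ]
(300, 290) [0.418 0.189 0.004]
(340, 290) [ 0.418  0.1   -0.002]
```

View pics/c1.png

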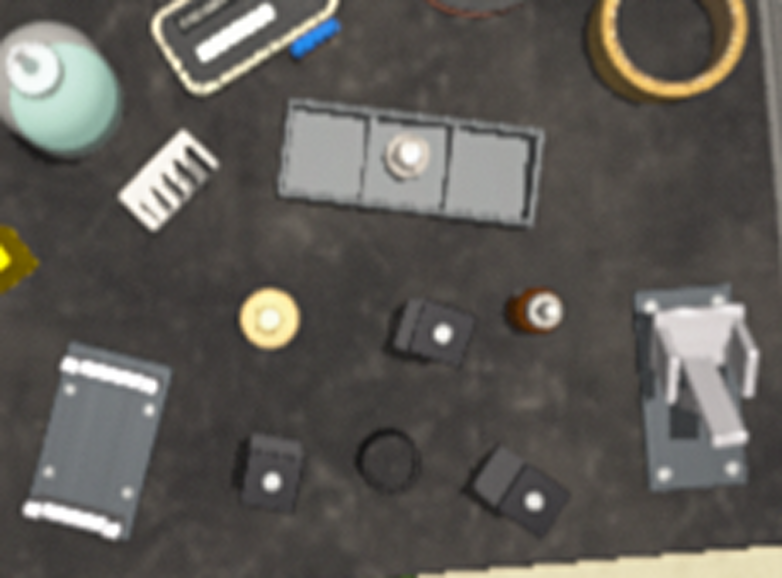

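View pics/c2.png

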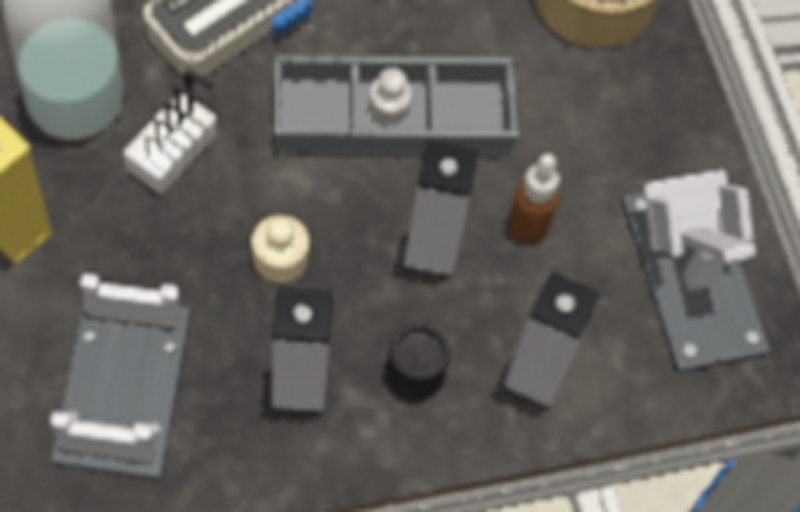

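```bash
cat > m1.py <<'E'
from h import *
p,d=load("top","0"); C=cloud("top",d)
ps,ds=load("side","0"); Cs=cloud("side",ds)
def dot(n,img,uv,r=8,thr=150):
    u,v=uv; g=img[v-r:v+r+1,u-r:u+r+1].astype(float).min(2); w=np.clip(g-110,0,None); 
    lab,l=cv2.connectedComponents((w>0).astype(np.uint8))
    yy,xx=np.mgrid[-r:r+1,-r:r+1]; return np.array([u+(w*xx).sum()/w.sum(),v+(w*yy).sum()/w.sum()]),(w>0).sum()
# (top uv, side uv)
B={"P1":((330,228),(330,222)),"P2":((280,271),(285,268)),"P3":((357,277),(367,264))}
for k,(t,s) in B.items():
    td,n1=dot("top",p,t);sd,n2=dot("side",ps,s)
    P,e=tri(sd,td)
    out=[]
    for n,I,CC in(("top",p,C),("side",ps,Cs)):
        m=(np.hypot(CC[...,0]-P[0],CC[...,1]-P[1])<0.035)&(CC[...,2]>0.111)&(CC[...,2]<0.135)
        uv=np.argwhere(m)[:,::-1].astype(float); W=onz(n,uv,0.12)[:,:2]
        r=cv2.minAreaRect(W.astype(np.float32)*1000); out.append((len(uv),np.round(r[0],1),np.round(r[1],1),round(r[2],1),CC[m][:,2].mean().round(4)))
    print(k,td.round(1),n1,sd.round(1),n2,P.round(4),"gap",e.round(4)); [print("   ",o) for o in out]
E
python3 m1.py
```

```text
P1 [329.8 227.7] 30 [329.7 221.5] 20 [0.5582 0.1353 0.1183] gap 0.0009
    (267, array([557.6, 135.6]), array([31.7, 31.7]), 71.4, np.float64(0.1197))
    (268, array([555.2, 136.7]), array([32. , 35.4]), 70.7, np.float64(0.1178))
P2 [279.5 271.2] 28 [284.2 267.5] 27 [0.4728 0.2342 0.118 ] gap 0.0008
    (271, array([472.6, 234. ]), array([31.9, 32.6]), 78.7, np.float64(0.1197))
    (300, array([470.5, 235. ]), array([31.8, 34.4]), 78.8, np.float64(0.1177))
P3 [356.7 277. ] 26 [366.2 264.2] 24 [0.4615 0.0828 0.1185] gap 0.001
    (276, array([463.2,  83.4]), array([33.7, 31.5]), 56.3, np.float64(0.12))
    (299, array([459. ,  85.3]), array([32.2, 34.8]), 54.4, np.float64(0.1176))
```

```bash
cat > m2.py <<'E'
from h import *
import sys
def run(tag):
  p,d=load("top",tag); C=cloud("top",d)
  ps,ds=load("side",tag); Cs=cloud("side",ds)
  def rect(W): r=cv2.minAreaRect((W*1000).astype(np.float32)); return np.round(r[0],1),np.round(r[1],1),round(r[2],1)
  for n,CC,I in(("top",C,p),("side",Cs,ps)):
    print(n)
    X,Y,Z=CC[...,0],CC[...,1],CC[...,2]
    g=I.astype(int).min(2)
    # tray rim
    m=(X>0.6)&(X<0.73)&(Y>0.04)&(Y<0.27)&(Z>0.022)&(Z<0.036)
    mm=m.astype(np.uint8); k,l,st,_=cv2.connectedComponentsWithStats(mm,connectivity=8); i=1+np.argmax(st[1:,4]); m=l==i
    uv=np.argwhere(m)[:,::-1]; print(" tray rim",m.sum(),rect(onz(n,uv,0.03)[:,:2]),np.median(Z[m]))
    # floor of tray
    m=(X>0.6)&(X<0.73)&(Y>0.05)&(Y<0.26)&(Z>-0.005)&(Z<0.012)&(g>85)
    k,l,st,ce=cv2.connectedComponentsWithStats(m.astype(np.uint8))
    for i in range(1,k):
      if st[i,4]>150: 
        uv=np.argwhere(l==i)[:,::-1]; print(" floor",st[i,4],rect(onz(n,uv,0.004)[:,:2]),np.median(Z[l==i]).round(4))
    # cradle saddles
    m=(X>0.41)&(X<0.58)&(Y>0.28)&(Y<0.41)&(Z>0.03)&(Z<0.07)
    k,l,st,ce=cv2.connectedComponentsWithStats(m.astype(np.uint8))
    for i in range(1,k):
      if st[i,4]>15: print(" saddle",st[i,4],ce[i].round(1),rect(CC[l==i][:,:2]),np.percentile(Z[l==i],[10,50,90]).round(4), CC[l==i].mean(0).round(4))
    m=(X>0.41)&(X<0.58)&(Y>0.27)&(Y<0.42)&(((Z>0.003)&(Z<0.015))|(Z>.03))&(Z<.07)
    k,l,st,_=cv2.connectedComponentsWithStats(m.astype(np.uint8)); i=1+np.argmax(st[1:,4]); m=l==i
    print(" cradle all",m.sum(),rect(CC[m][:,:2]),"plate z",np.median(Z[m&(Z<.02)]))
    # rest
    m=(X>0.43)&(X<0.64)&(Y>-0.12)&(Y<0.05)&(Z>0.004)&(Z<0.13)
    k,l,st,_=cv2.connectedComponentsWithStats(m.astype(np.uint8)); i=1+np.argmax(st[1:,4]); m=l==i
    print(" rest all",m.sum(),rect(CC[m][:,:2]), "z",np.percentile(Z[m],[5,25,50,75,95,100]).round(4))
    mp=m&(Z<0.015); print(" rest plate",mp.sum(),rect(CC[mp][:,:2]),np.median(Z[mp]))
    h=(X>0.43)&(X<0.64)&(Y>-0.12)&(Y<0.05)
    q=np.argwhere(m&(Z>0.02))
    np.save(f"rest_{n}.npy",CC[m&(Z>0.015)])
run(sys.argv[1])
E
python3 m2.py 0
python3 - <<'E'
from h import *
crop("top","0",375,435,205,285,7,"pics/c3.png")
crop("side","0",375,440,215,290,7,"pics/c4.png")
a=cv2.imread("pics/c3.png");b=cv2.imread("pics/c4.png");hh=max(a.shape[0],b.shape[0])
a=cv2.copyMakeBorder(a,0,hh-a.shape[0],0,10,0);b=cv2.copyMakeBorder(b,0,hh-b.shape[0],0,0,0);o=np.hstack([a,b])[:600,:];print(o.shape);cv2.imwrite("pics/c5.png",o[:, :800] if o.shape[1]<=800 else cv2.resize(o,(800,int(o.shape[0]*800/o.shape[1]))))
E
```

```text
top
 tray rim 517 (array([663.9, 145.8]), array([163.8,  62.5]), 82.9) 0.028925397266915454
 floor 538 (array([672.3, 198.3]), array([49.7, 53.4]), 82.9) 0.0038
 floor 391 (array([665.5, 144.6]), array([49. , 53.7]), 83.2) 0.0041
 floor 505 (array([658.8,  91.3]), array([47.5, 53.4]), 82.8) 0.0039
 saddle 126 [232.4 240. ] (array([530.1, 334.6]), array([60. ,  8.3]), 75.4) [0.0412 0.0455 0.0565] [0.5304 0.3339 0.047 ]
 saddle 143 [221.6 280.9] (array([443.1, 357.4]), array([59.4,  8.3]), 75.6) [0.0361 0.0452 0.0567] [0.4439 0.3568 0.0462]
 cradle all 1608 (array([488., 347.]), array([ 76. , 118.9]), 73.9) plate z 0.007878764640298463
 rest all 1805 (array([519.2, -35.6]), array([131. ,  68.5]), 5.2) z [0.0054 0.0079 0.0112 0.0456 0.0779 0.0954]
 rest plate 947 (array([519.2, -35.6]), array([131. ,  68.5]), 5.2) 0.008015309266302895
side
 tray rim 580 (array([662.1, 145.9]), array([162.8,  66. ]), 83.6) 0.026398733095780502
 floor 332 (array([680.8, 197.3]), array([47.4, 41.6]), 83.6) 0.0023
 floor 205 (array([674.4, 144.3]), array([47.1, 42. ]), 82.0) 0.0029
 floor 327 (array([667.6,  90.7]), array([47.4, 44.2]), 83.6) 0.0023
 saddle 200 [230.2 261.9] (array([530.7, 335.1]), array([60.1, 11.1]), 74.2) [0.0341 0.0427 0.053 ] [0.5291 0.3353 0.0432]
 saddle 182 [222.6 305.3] (array([440.6, 358. ]), array([59.2,  8.6]), 74.3) [0.0339 0.0425 0.0534] [0.4393 0.3566 0.0431]
 cradle all 1729 (array([485.9, 347.1]), array([ 70.7, 115. ]), 75.4) plate z 0.006005329724853903
 rest all 1716 (array([520.1, -34.9]), array([130. ,  66.1]), 4.2) z [0.0046 0.0064 0.0102 0.0426 0.0687 0.0925]
 rest plate 878 (array([520.1, -34.9]), array([130. ,  66.1]), 4.2) 0.006428295489736058
(560, 885, 3)
```

View pics/c5.png

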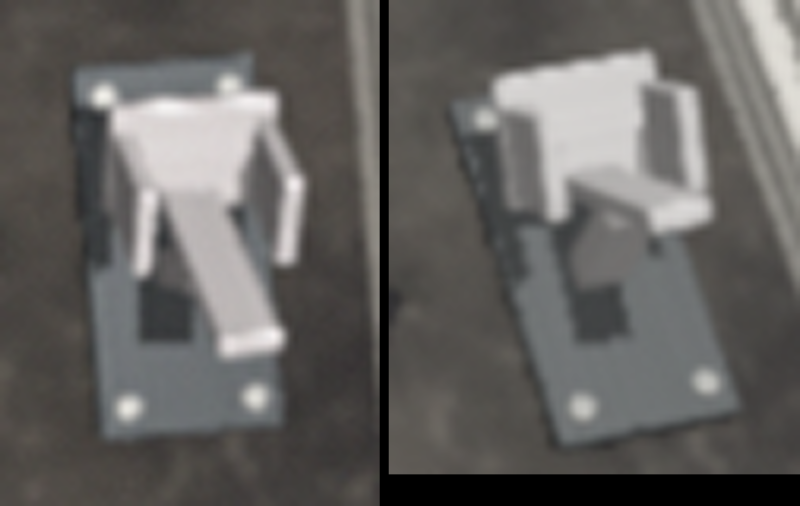

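```bash
python3 - <<'E'
from h import *
a=np.radians(4.7);c=np.array([.5195,-.0352])
for n in("top","side"):
    P=np.load(f"rest_{n}.npy"); q=P[:,:2]-c
    x=q@[np.cos(a),np.sin(a)];y=q@[-np.sin(a),np.cos(a)];z=P[:,2]
    m=(abs(y)<0.008)&(z>0.025)
    print(n)
    for lo in np.arange(-.07,.07,.01):
        k=(x>=lo)&(x<lo+.01)
        if k.sum(): 
            k2=k&m
            print(round(lo,3),k.sum(),"y",np.percentile(y[k],[2,50,98]).round(4),"zmid",np.percentile(z[k2],[10,50,90]).round(4) if k2.sum() else None)
E
```

```text
top
-0.03 39 y [-0.0101 -0.0008  0.0077] zmid [0.0882 0.0918 0.0946]
-0.02 64 y [-0.0112 -0.0003  0.0084] zmid [0.0766 0.0825 0.0892]
-0.01 83 y [-0.0254  0.0035  0.0209] zmid [0.0368 0.0662 0.0738]
0.0 101 y [-0.0275 -0.0002  0.0249] zmid [0.0423 0.0531 0.0588]
0.01 132 y [-0.0283 -0.0028  0.0254] zmid [0.0346 0.0401 0.0467]
0.02 143 y [-0.0271 -0.0056  0.0254] zmid [0.0283 0.0313 0.0349]
0.03 135 y [-0.0278 -0.0038  0.0253] zmid [0.0337 0.0364 0.0408]
0.04 125 y [-0.0291 -0.0009  0.026 ] zmid [0.0404 0.0437 0.0471]
0.05 36 y [-0.0285 -0.0028  0.0245] zmid [0.0435 0.0445 0.0449]
side
-0.03 47 y [-0.008   0.0021  0.0099] zmid [0.0868 0.0885 0.0913]
-0.02 88 y [-0.0092  0.0029  0.0098] zmid [0.028  0.0415 0.0804]
-0.01 67 y [-0.0254  0.0084  0.0247] zmid [0.0347 0.0626 0.0704]
0.0 84 y [-0.0273  0.0014  0.0261] zmid [0.0462 0.0515 0.0572]
0.01 126 y [-0.0265  0.0051  0.0261] zmid [0.0334 0.0365 0.0428]
0.02 149 y [-0.024  -0.0065  0.0271] zmid [0.0262 0.0287 0.0322]
0.03 123 y [-0.0243 -0.0067  0.0263] zmid [0.0294 0.0333 0.0385]
0.04 128 y [-0.0267  0.0008  0.0263] zmid [0.0384 0.0414 0.0448]
0.05 26 y [-0.0257 -0.0005  0.0252] zmid [0.0437 0.0448 0.0451]
```

```bash
cat >> h.py <<'E'
def Rt(yaw,tilt,flip=0):
    """tool z = down tilted by `tilt` deg so that it points toward heading yaw; jaw axis y horizontal, perpendicular to heading"""
    a=np.radians(yaw);t=np.radians(tilt)
    hx=np.array([np.cos(a),np.sin(a),0]); z=np.sin(t)*hx-np.cos(t)*np.array([0,0,1.]); y=np.array([-np.sin(a),np.cos(a),0])
    if flip: y=-y
    return np.c_[np.cross(y,z),y,z]
BARS={"P1":(.5579,.1355,71.4),"P2":(.4727,.2341,78.7),"P3":(.4620,.0830,55.8)}
REST=np.array([.5195,-.0352]);RYAW=4.7
CRA=np.array([.4864,.3460]);CYAW=-14.6
CELL={"L":np.array([.6722,.1983]),"R":np.array([.6587,.0913])};TYAW=-7.1
def restp(s,nh):
    """point s along slope from the stop, nh above plank"""
    x=.0222-.5736*s+.8192*nh; z=.0275+.8192*s+.5736*nh
    a=np.radians(RYAW); return np.array([REST[0]+x*np.cos(a),REST[1]+x*np.sin(a),z])
def tcp(g,R): return np.asarray(g)+0.019*R[:,2]
E
python3 - <<'E'
from h import *
def t(g,R): 
    q=robot.ik(tcp(g,R),R); return None if q is None else np.round(q).astype(int).tolist()
print("seat",restp(.06,.016))
for f in(0,1):
    print("place rest",t(restp(.08,.016),Rt(RYAW,35,f)), t(restp(.08,.016)+[0,0,.12],Rt(RYAW,35,f)))
    for th in(0,10,20,30,40,55): print("regrasp",th,t(restp(.062,.02),Rt(RYAW,-th,f)),"cradle",t(np.r_[CRA,.068],Rt(CYAW,55-th,f)),"flipped",t(np.r_[CRA,.068],Rt(CYAW+180,55-th,f)))
for k,b in BARS.items():
    for yy in(0,90):
        for f in(0,1): print(k,yy,t([b[0],b[1],.08],Rt(b[2]+yy,0,f)))
for k,c in CELL.items():
    for yy in(0,90):
        for f in(0,1): print(k,yy,t([*c,.084],Rt(TYAW+yy,0,f)))
E
```

```text
seat [ 0.5203882  -0.03512698  0.0858296 ]
place rest None None
regrasp 0 [18, 16, -30, 0, -45, -103] cradle None flipped [30, 49, 20, -36, -103, 50]
regrasp 10 [16, 21, -21, -2, -58, -100] cradle None flipped [33, 43, 14, -32, -94, 50]
regrasp 20 [15, 27, -14, -4, -70, -98] cradle [54, 19, -57, 92, -32, 114] flipped [36, 38, 7, -27, -84, 48]
regrasp 30 [14, 33, -6, -5, -81, -97] cradle [57, 18, -52, 66, -26, 137] flipped [41, 33, 0, -21, -73, 44]
regrasp 40 [13, 39, 0, -6, -91, -97] cradle [61, 19, -40, 30, -30, 168] flipped [46, 29, -7, -15, -62, 38]
regrasp 55 [13, 48, 9, -7, -106, -97] cradle [54, 23, -22, 0, -45, -159] flipped [54, 23, -22, 0, -45, 21]
place rest None None
regrasp 0 [18, 16, -30, 0, -45, 77] cradle None flipped [30, 49, 20, -36, -103, -130]
regrasp 10 [16, 21, -21, -2, -58, 80] cradle None flipped [33, 43, 14, -32, -94, -130]
regrasp 20 [15, 27, -14, -4, -70, 82] cradle [54, 19, -57, 92, -32, -66] flipped [36, 38, 7, -27, -84, -132]
regrasp 30 [14, 33, -6, -5, -81, 83] cradle [57, 18, -52, 66, -26, -43] flipped [41, 33, 0, -21, -73, -136]
regrasp 40 [13, 39, 0, -6, -91, 83] cradle [61, 19, -40, 30, -30, -12] flipped [46, 29, -7, -15, -62, -142]
regrasp 55 [13, 48, 9, -7, -106, 83] cradle [54, 23, -22, 0, -45, 21] flipped [54, 23, -22, 0, -45, -159]
P1 0 [33, 20, -24, 0, -46, -52]
P1 0 [33, 20, -24, 0, -46, 128]
P1 90 [33, 20, -24, 0, -46, 38]
P1 90 [33, 20, -24, 0, -46, -142]
P2 0 [48, 17, -30, 0, -44, -59]
P2 0 [48, 17, -30, 0, -44, 121]
P2 90 [48, 17, -30, 0, -44, 31]
P2 90 [48, 17, -30, 0, -44, -149]
P3 0 [34, 12, -37, 0, -41, -69]
P3 0 [34, 12, -37, 0, -41, 111]
P3 90 [34, 12, -37, 0, -41, 21]
P3 90 [34, 12, -37, 0, -41, -159]
L 0 [32, 30, -6, 0, -53, -129]
L 0 [32, 30, -6, 0, -53, 51]
L 90 [32, 30, -6, 0, -53, -39]
L 90 [32, 30, -6, 0, -53, 141]
R 0 [25, 27, -12, 0, -51, -122]
R 0 [25, 27, -12, 0, -51, 58]
R 90 [25, 27, -12, 0, -51, -32]
R 90 [25, 27, -12, 0, -51, 148]
```

```bash
cat >> h.py <<'E'
def clearj6(R,pos):
    q=robot.ik(pos,R); return q
def bestR(yaw,tilt,g):
    o=[]
    for f in(0,1):
        R=Rt(yaw,tilt,f); q=robot.ik(tcp(g,R),R)
        if q is not None: o.append((abs(q[5]-robot.read_qpos()[5]),f))
    return Rt(yaw,tilt,min(o)[1])
def fz(n=6):
    a=[]
    for _ in range(n): robot.dwell(.03); a.append(robot.read_force())
    return np.mean(a,0)
E
python3 - <<'E'
from h import *
def t(g,R): 
    q=robot.ik(tcp(g,R),R); return None if q is None else np.round(q).astype(int).tolist()
for f in(-5,0,5,10,15,20):
    print(f,[t(restp(.085,.018)+[0,0,h],Rt(RYAW,f)) for h in(0,.06,.12)])
for k,b in BARS.items():
    for yy in(-90,0,90):
        print(k,b[2]+yy,[t([b[0],b[1],.085+h],Rt(b[2]+yy,-30)) for h in(0,.1,.15)],t([b[0],b[1],.21],Rt(b[2]+yy,0)))
print([t([*c,.22],Rt(TYAW+90,0)) for c in CELL.values()])
E
```

```text
-5 [[17, 16, -26, -1, -53, -102], [17, 12, -22, -1, -61, -102], [17, 9, -18, -1, -69, -102]]
0 [[18, 13, -30, 0, -47, -103], [18, 9, -26, 0, -55, -103], [18, 6, -21, 0, -63, -103]]
5 [[19, 10, -35, 2, -40, -106], [19, 6, -31, 2, -49, -105], [19, 3, -26, 1, -57, -105]]
10 [[20, 8, -40, 5, -32, -109], [20, 3, -35, 4, -42, -108], [20, 0, -30, 3, -51, -107]]
15 [[21, 6, -46, 10, -24, -115], [21, 1, -41, 7, -35, -112], [21, -3, -35, 6, -44, -110]]
20 [[20, 4, -55, 23, -14, -127], [22, -2, -47, 13, -27, -118], [22, -6, -40, 10, -37, -114]]
P1 -18.599999999999994 [[21, 35, 4, -19, -83, -123], [21, 30, 9, -18, -93, -126], [21, 28, 12, -19, -98, -128]] [33, 13, -15, 0, -62, -142]
P1 71.4 [[42, 32, -17, 15, -69, -70], [42, 26, -11, 14, -80, -67], [42, 24, -8, 14, -85, -65]] [33, 13, -15, 0, -62, -52]
P1 161.4 [None, [39, 3, -55, 61, -29, -21], [44, 0, -49, 48, -36, -11]] [33, 13, -15, 0, -62, 38]
P2 -11.299999999999997 [[32, 31, -3, -21, -79, -125], [32, 25, 2, -20, -89, -129], [32, 23, 5, -20, -94, -131]] [48, 8, -21, 0, -61, -149]
P2 78.7 [[56, 29, -20, 12, -69, -74], [56, 23, -15, 11, -80, -72], [56, 21, -12, 11, -86, -71]] [48, 8, -21, 0, -61, -59]
P2 168.7 [None, [58, 0, -57, 56, -34, -27], [62, -3, -51, 45, -42, -18]] [48, 8, -21, 0, -61, 31]
P3 -34.2 [[15, 26, -12, -23, -74, -129], [15, 19, -7, -22, -85, -133], [15, 17, -3, -22, -90, -135]] [34, 3, -27, 0, -60, -159]
P3 55.8 [[41, 26, -25, 8, -68, -80], [41, 19, -19, 8, -80, -78], [41, 17, -16, 8, -87, -77]] [34, 3, -27, 0, -60, -69]
P3 145.8 [None, None, [54, -7, -54, 40, -50, -26]] [34, 3, -27, 0, -60, 21]
[[32, 24, 2, 0, -68, -39], [25, 21, -3, 0, -67, -32]]
```

```bash
cat > pick.py <<'E'
from h import *
import sys
k,head=sys.argv[1],float(sys.argv[2])
b=BARS[k]; g=np.array([b[0],b[1],.080])
R=bestR(head,0,g)
t0=robot.read_t()
robot.move_gripper(.6)
robot.goto(tcp(g+[0,0,.09],R),R)
robot.servo_line(tcp(g,R),speed=.12); f0=fz()
robot.move_gripper(0); w=robot.read_grip_width()
robot.servo_line(tcp(g+[0,0,.03],R),speed=.1); robot.dwell(.3); f1=fz()
print(k,"w",w*88,"f0",f0.round(2),"f1",f1.round(2),"dz",(f1-f0)[2].round(2),"t",t0,robot.read_t(),robot.read_qpos().round(0) if hasattr(robot.read_qpos(),'round') else robot.read_qpos())
shot("_pick"+k)
E
python3 pick.py P2 78.7
```

```text
P2 w 31.81033713045354 f0 [ 0.01  0.09 -0.02] f1 [ 0.46  0.02 -1.38] dz -1.36 t 0.1 5.225 [ 48.  14. -28.  -0. -48. -59.]
```

```bash
cat > place.py <<'E'
from h import *
import sys
c=CELL[sys.argv[1]]; g=np.array([*c,.086])
t0=robot.read_t()
p=np.array(robot.read_position()); robot.servo_line([p[0],p[1],.225-.019],speed=.2)
R=bestR(TYAW+90,0,g)
robot.goto(tcp(np.r_[c,.225],R),R)
robot.servo_line(tcp(g+[0,0,.004],R),speed=.15); f0=fz()
for dz in (.002,.0005,-.001,-.0025):
    robot.servo_line(tcp(g+[0,0,dz],R),speed=.03); f=fz(3)
    print(dz,(f-f0).round(2))
    if (f-f0)[2]>0.8: break
robot.move_gripper(.6); 
robot.servo_line(tcp(np.r_[c,.215],R),speed=.2)
print(t0,robot.read_t())
E
python3 place.py L; python3 pick.py P1 71.4
```

```text
0.002 [ 0.18 -0.06  0.51]
0.0005 [-0.22 -0.09 -0.2 ]
-0.001 [-0.72 -0.67  0.36]
-0.0025 [-0.67 -0.18  5.46]
5.325 10.9417
P1 w 32.12758028765555 f0 [ 0.19 -0.09  0.2 ] f1 [-0.11  0.23 -1.02] dz -1.22 t 10.9417 14.3 [ 33.  18. -22.  -0. -50. -52.]
```

```bash
python3 place.py R; python3 - <<'E'
from h import *
p=np.array(robot.read_position()); 
shot("_tray"); crop("top","_tray",200,430,130,300,3.4,"pics/c6.png")
E
```

```text
0.002 [-0.49 -0.22  0.57]
0.0005 [ 0.01 -0.56 -0.3 ]
-0.001 [-0.35 -0.31  0.09]
-0.0025 [-0.85 -0.82  5.48]
14.4 19.7083
```

View pics/side_tray.png

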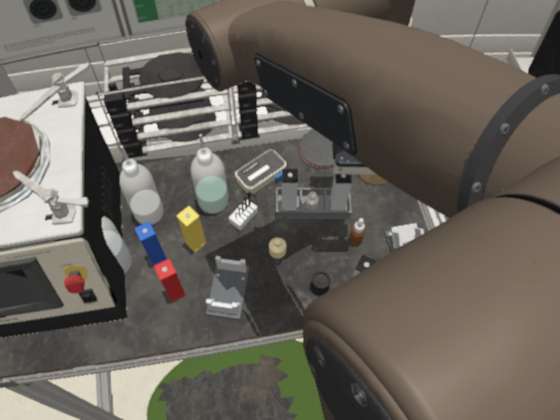

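View pics/c6.png

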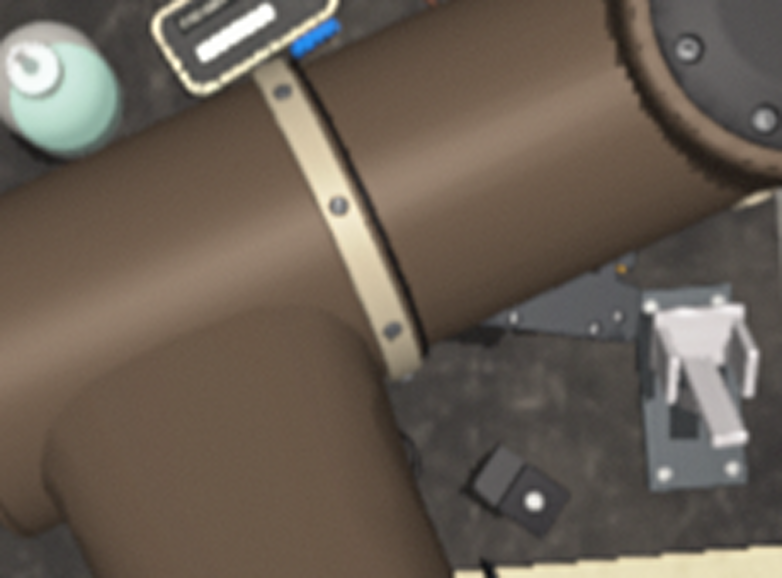

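```bash
cat > p3.py <<'E'
from h import *
b=BARS["P3"]; g=np.array([b[0],b[1],.085]); t0=robot.read_t()
robot.move_gripper(.6)
R=Rt(b[2],-30,0)
robot.goto(tcp(g+[0,0,.10],R),R)
robot.servo_line(tcp(g,R),speed=.12); f0=fz()
robot.move_gripper(0); w=robot.read_grip_width()
robot.servo_line(tcp(g+[0,0,.03],R),speed=.1); robot.dwell(.3); f1=fz()
print("w",w*88,"dF",(f1-f0).round(2))
robot.servo_line(tcp(g+[0,0,.14],R),speed=.2)
R2=Rt(RYAW,5,0)
P=restp(.085+.004,.016+.003)
robot.goto(tcp(P+[0,0,.11],R2),R2)
robot.servo_line(tcp(P+[0,0,.035],R2),speed=.12)
print(t0,robot.read_t()); shot("_r1")
crop("side","_r1",340,460,170,300,4.5,"pics/c7.png");crop("top","_r1",340,460,190,300,4.5,"pics/c8.png")
E
python3 p3.py
```

```text
w 31.924507607833736 dF [-0.29  0.34 -5.29]
19.8083 25.5083
```

View pics/side_r1.png

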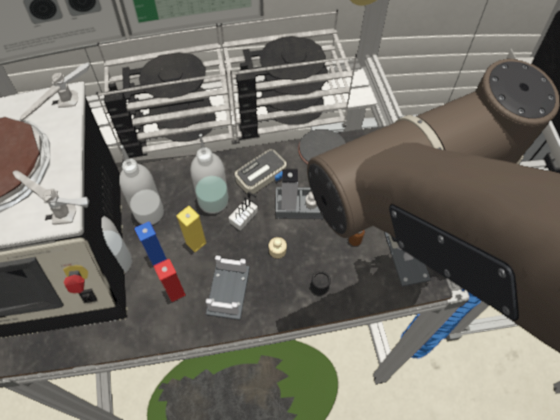

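View pics/top_r1.png

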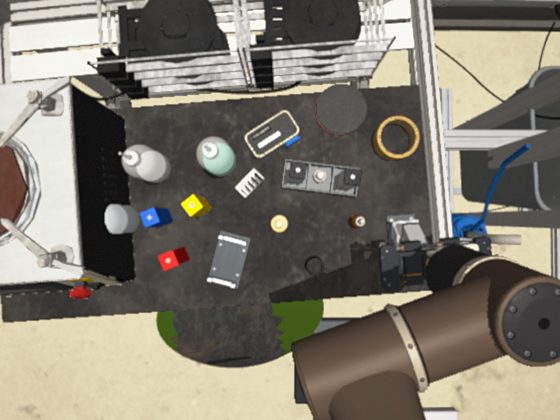

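```bash
cat > p4.py <<'E'
from h import *
R2=Rt(RYAW,5,0); f0=fz(); t0=robot.read_t()
seq=[(.004,.003,.02),(.004,.003,.01),(.004,.003,.005),(.004,.003,0),(.003,.002,0),(.002,.001,0),(.001,.0,0)]
for ds,dn,dz in seq:
    robot.servo_line(tcp(restp(.085+ds,.016+dn)+[0,0,dz],R2),speed=.06); f=fz(3)-f0
    print(ds,dn,dz,f.round(2))
    if np.linalg.norm(f)>3: break
print(t0,robot.read_t()); shot("_r2")
crop("side","_r2",340,460,170,300,4.5,"pics/c7.png");crop("top","_r2",340,460,190,300,4.5,"pics/c8.png")
E
python3 p4.py
```

```text
0.004 0.003 0.02 [0.12 0.08 0.76]
0.004 0.003 0.01 [0.15 0.31 0.04]
0.004 0.003 0.005 [0.5  0.37 0.09]
0.004 0.003 0 [0.3  0.1  0.37]
0.003 0.002 0 [-0.05  0.01  0.08]
0.002 0.001 0 [ 1.57  0.32 -0.  ]
0.001 0.0 0 [ 4.85 -0.55  2.29]
25.8083 28.475
```

View pics/c8.png

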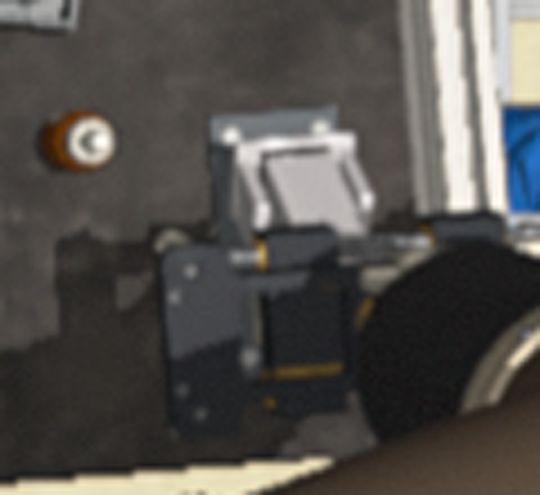

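```bash
python3 - <<'E'
from h import *
t0=robot.read_t()
robot.move_gripper(.6); robot.dwell(.5)
R2=Rt(RYAW,5,0)
robot.servo_line(tcp(restp(.085,.016)+[0,0,.13],R2),speed=.2)
R=Rt(RYAW,-55,0); g=restp(.064,.018); n=np.array([.8192*np.cos(np.radians(RYAW)),.8192*np.sin(np.radians(RYAW)),.5736])
# side-step to pre-grasp pose, clear of bar
A=tcp(g+n*.10,R); print(robot.ik(A,R), robot.ik(tcp(g,R),R))
robot.goto(A+[0.0,0,.06],R)
robot.servo_line(A,speed=.2)
print(t0,robot.read_t()); shot("_r3")
crop("side","_r3",340,460,170,300,4.5,"pics/c7.png");crop("top","_r3",340,460,190,300,4.5,"pics/c9.png")
E
```

```text
[  12.01263044   50.98703388   24.95061012   -6.81841476 -118.5722796
  -97.48262493] [  12.76622498   47.53145175    8.65614842   -6.85889063 -105.74875253
  -96.51710553]
28.575 32.0
```

View pics/c9.png

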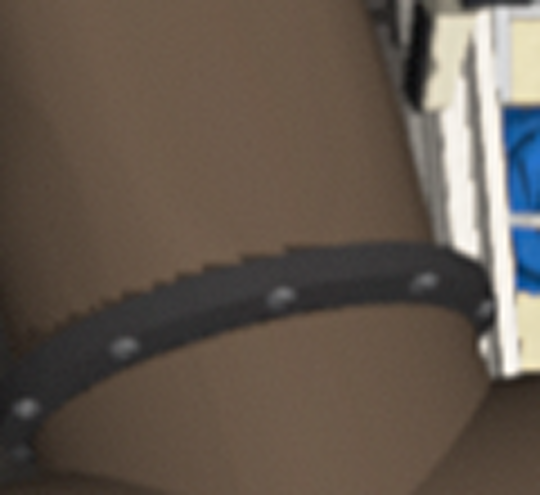

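View pics/c7.png

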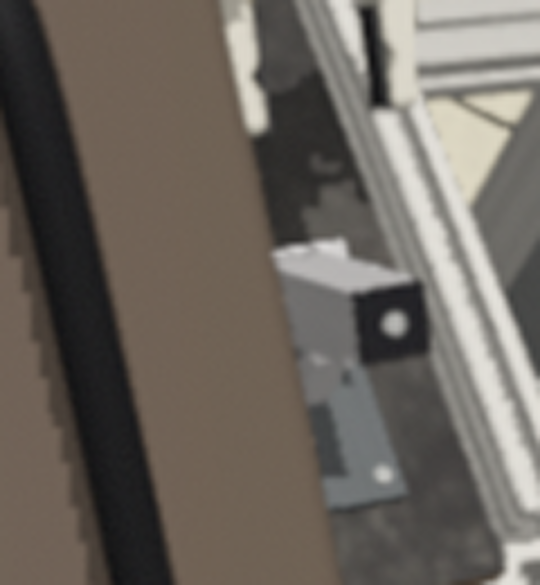

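```bash
python3 - <<'E'
from h import *
print(proj("side",restp(.12,.016)),proj("side",restp(.125,.016)))
_,d=load("side","_r3");C=cloud("side",d)
print(C[236:246,425:431].reshape(-1,3).mean(0),restp(.12,.016))
E
```

```text
[[427.69691992 241.49598639]] [[428.76663605 241.86173105]]
[ 0.48822525 -0.03815842  0.13485622] [ 0.48608793 -0.03794697  0.1349816 ]
```

```bash
python3 - <<'E'
from h import *
t0=robot.read_t()
R=Rt(RYAW,-55,0); g=restp(.062,.018); c,s=np.cos(np.radians(RYAW)),np.sin(np.radians(RYAW)); n=np.array([.8192*c,.8192*s,.5736])
robot.servo_line(tcp(g+n*.10,R),speed=.2)
f0=fz(3)
robot.servo_line(tcp(g+n*.02,R),speed=.12); robot.servo_line(tcp(g,R),speed=.06); print("appr",(fz(3)-f0).round(2))
robot.move_gripper(0); print("w",robot.read_grip_width()*88)
robot.servo_line(tcp(g+n*.03,R),speed=.08)
robot.servo_line(tcp(g+n*.06+[0,0,.10],R),speed=.15); robot.dwell(.2); print("lift",(fz()-f0).round(2))
R2=Rt(CYAW,0,0); h=np.array([np.cos(np.radians(CYAW)),np.sin(np.radians(CYAW))])
G=np.r_[CRA-.002*h,.063]
print(robot.ik(tcp(G+[0,0,.15],R2),R2))
print(robot.read_qpos())
robot.goto(tcp(G+[0,0,.15],R2),R2)
robot.servo_line(tcp(G+[0,0,.06],R2),speed=.15)
print(t0,robot.read_t()); shot("_c1")
crop("side","_c1",170,310,210,340,4.5,"pics/c10.png");crop("top","_c1",170,310,200,320,4.5,"pics/c11.png")
E
```

```text
appr [ 0.47 -0.35  0.68]
w 31.85522922337366
lift [ 0.29 -0.07 -4.7 ]
[  54.35828533   14.46128075  -12.37631103    0.          -63.16240822
 -158.95828533]
[  12.27280961   44.58236812   22.25548444   -7.3350091  -122.25406006
  -98.29074152]
32.1 38.4
```

View pics/c10.png

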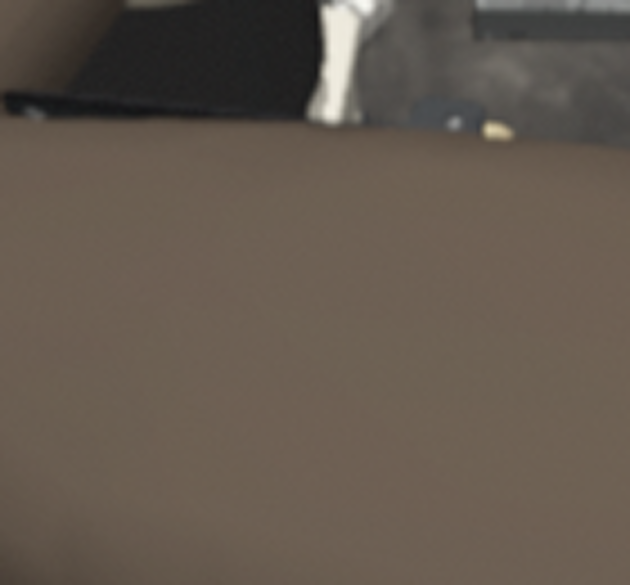

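View pics/c11.png

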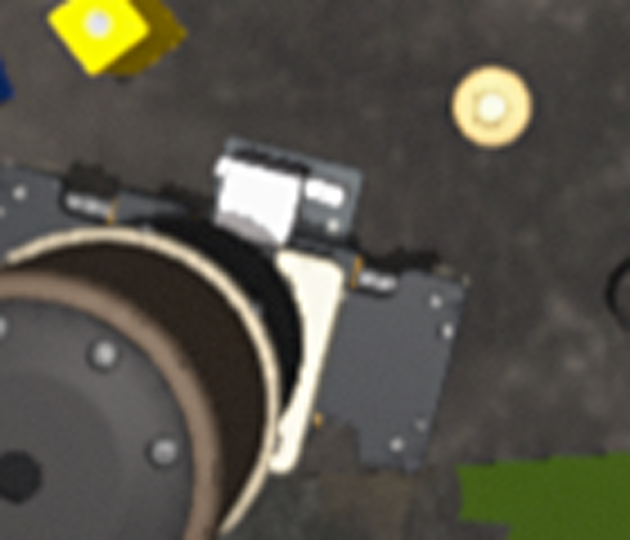

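```bash
python3 - <<'E'
from h import *
for n in("top","side"):
    p,d=load(n,"0");C=cloud(n,d); q=p.astype(int)
    for nm,m in(("red",(q[...,0]>100)&(q[...,1]<60)&(q[...,2]<60)),("blue",(q[...,2]>100)&(q[...,0]<60)&(q[...,1]<110)),("yel",(q[...,0]>120)&(q[...,1]>100)&(q[...,2]<60))):
        m=m&(C[...,2]>.03)&(C[...,2]<.3)&(C[...,1]<.5)&(C[...,0]<.8)
        zz=C[...,2][m]; zt=np.percentile(zz,97); t=m&(C[...,2]>zt-.008)
        P=C[t]; v=P[:,:2]-CRA; a=np.radians(CYAW); L=np.c_[v@[np.cos(a),np.sin(a)],v@[-np.sin(a),np.cos(a)]]
        print(n,nm,m.sum(),"ztop",zt.round(3),"ctr",P.mean(0).round(3),"in cradle frame x",L[:,0].min().round(3),L[:,0].max().round(3),"y",L[:,1].min().round(3),L[:,1].max().round(3))
E
```

```text
top red 197 ztop 0.123 ctr [0.495 0.455 0.12 ] in cradle frame x -0.04 0.002 y 0.086 0.126
top blue 165 ztop 0.196 ctr [ 0.709 -0.22   0.195] in cradle frame x 0.354 0.361 y -0.496 -0.487
top yel 266 ztop 0.122 ctr [0.602 0.407 0.12 ] in cradle frame x 0.076 0.117 y 0.068 0.109
side red 274 ztop 0.117 ctr [0.479 0.449 0.114] in cradle frame x -0.041 -0.025 y 0.085 0.11
side blue 251 ztop 0.189 ctr [ 0.705 -0.219  0.188] in cradle frame x 0.348 0.356 y -0.495 -0.487
side yel 363 ztop 0.108 ctr [0.591 0.404 0.105] in cradle frame x 0.075 0.098 y 0.07 0.11
```

```bash
python3 - <<'E'
from h import *
t0=robot.read_t()
R=Rt(RYAW,-55,0); g=restp(.062,.018); c,s=np.cos(np.radians(RYAW)),np.sin(np.radians(RYAW)); n=np.array([.8192*c,.8192*s,.5736])
p=np.array(robot.read_position()); robot.servo_line(p+[0,0,.09],speed=.2)
robot.goto(tcp(g+n*.06+[0,0,.10],R),R)
f0=fz(3)
robot.servo_line(tcp(g+n*.03,R),speed=.15)
robot.servo_line(tcp(g+n*.004,R),speed=.08); print("hi",(fz(3)-f0).round(2))
robot.servo_line(tcp(g+n*.0005,R),speed=.04); print("seat",(fz(3)-f0).round(2))
robot.move_gripper(.6); robot.dwell(.4)
g2=restp(.062,.030)
robot.servo_line(tcp(g2,R),speed=.06)
shot("_r4"); f1=fz(3)
robot.move_gripper(0); print("w",robot.read_grip_width()*88)
robot.servo_line(tcp(g2+n*.03,R),speed=.08)
robot.servo_line(tcp(g2+n*.06+[0,0,.10],R),speed=.15); robot.dwell(.2); print("lift",(fz()-f1).round(2))
print(t0,robot.read_t(),robot.read_position())
E
```

```text
hi [-0.02 -0.27  0.01]
seat [-0.83 -0.12 -0.42]
w 31.977832263090733
lift [-0.29  0.06 -5.47]
38.5 46.4333 [ 0.56410056 -0.03150334  0.21871432]
```

View pics/side_r4.png

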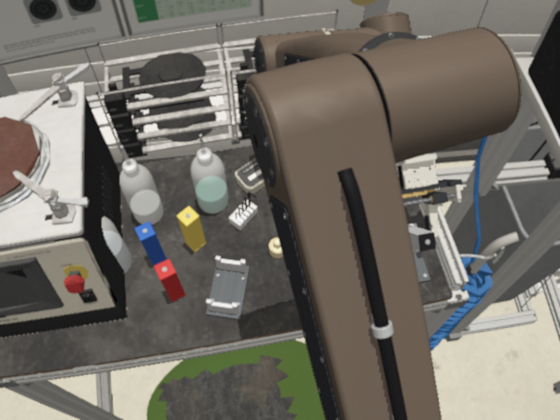

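```bash
python3 - <<'E'
from h import *
t0=robot.read_t()
R2=Rt(CYAW,0,0); h=np.array([np.cos(np.radians(CYAW)),np.sin(np.radians(CYAW))])
G=np.r_[CRA-.002*h,.075]
robot.goto(tcp(G+[0,0,.13],R2),R2)
robot.servo_line(tcp(G+[0,0,.03],R2),speed=.15); f0=fz(); shot("_c2")
for dz in(.015,.010,.006,.004):
    robot.servo_line(tcp(G+[0,0,dz],R2),speed=.05); f=fz(3)-f0; print(dz,f.round(2))
    if np.linalg.norm(f)>3: break
print(t0,robot.read_t(),robot.read_position()); shot("_c3")
crop("top","_c3",150,310,200,320,4.5,"pics/c12.png")
E
```

```text
0.015 [ 0.24 -0.2  -0.22]
0.01 [ 0.03 -0.22  0.27]
0.006 [ 0.26  0.24 -0.63]
0.004 [ 0.2   0.16 -0.27]
46.4333 50.6 [0.48449746 0.34649941 0.06001728]
```

View pics/c12.png

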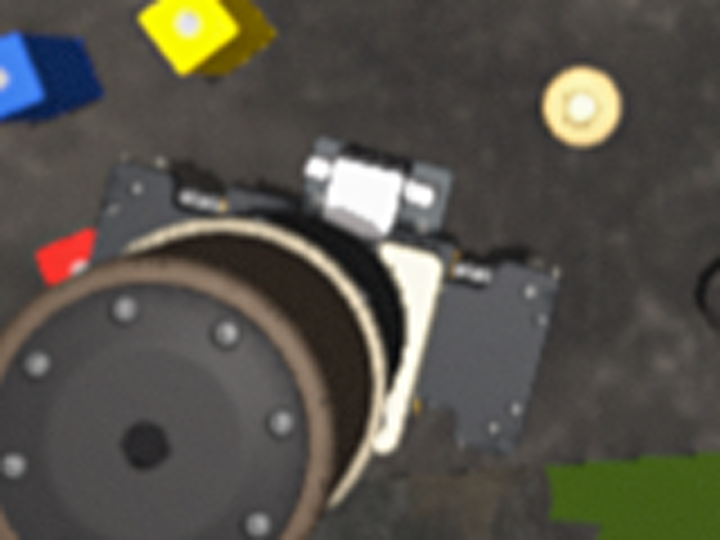

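```bash
python3 - <<'E'
from h import *
t0=robot.read_t()
R2=Rt(CYAW,0,0); p=np.array(robot.read_position()); f0=fz(3)
for k in(1,2):
    robot.servo_line(p-[0,0,.0012*k],speed=.03); f=fz(3)-f0; print(k,f.round(2))
    if f[2]>1.5: break
robot.move_gripper(.6); robot.dwell(.2)
robot.servo_line(np.r_[p[:2],.25],speed=.2)
robot.movej([88.986, 20.546, 0.682, 0, -70.136, -16.507])
print(t0,robot.read_t()); shot("_e"); crop("top","_e",150,390,130,300,3.3,"pics/c13.png");crop("side","_e",150,390,160,330,3.3,"pics/c14.png")
E
```

```text
1 [0.28 0.43 0.19]
2 [-0.19 -0.39  0.33]
50.7 55.5417
```

View pics/c13.png

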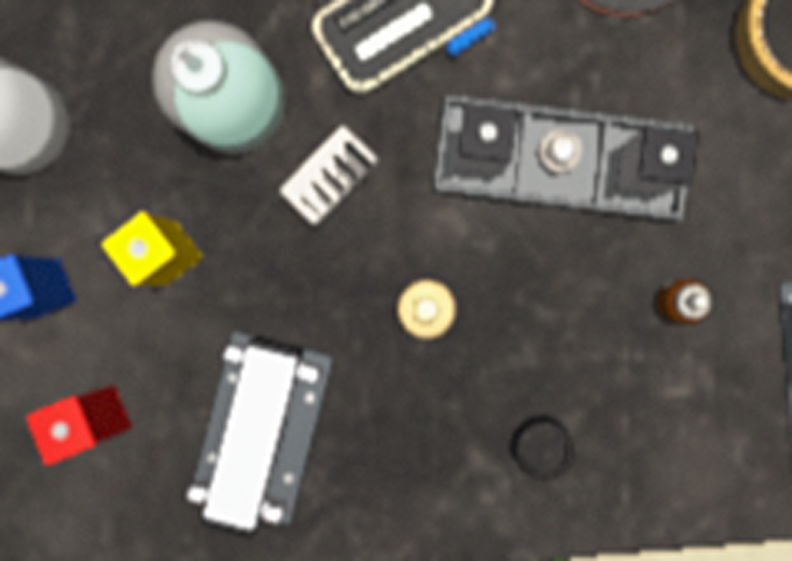

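View pics/c14.png

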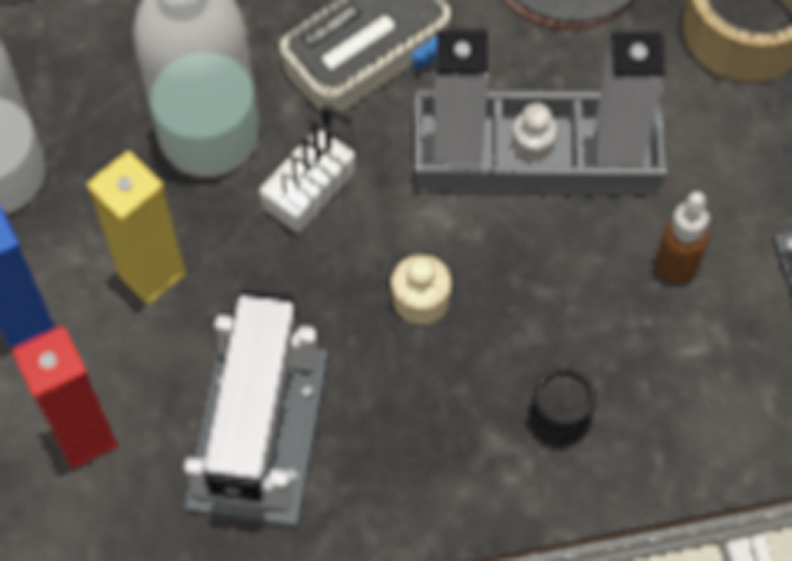

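```bash
python3 - <<'E'
from h import *
for n in("top","side"):
    p,d=load(n,"_e");C=cloud(n,d)
    v=C[...,:2]-CRA;a=np.radians(CYAW);x=v@[np.cos(a),np.sin(a)];y=v@[-np.sin(a),np.cos(a)];z=C[...,2]
    m=(abs(x)<.07)&(abs(y)<.02)&(z>.066)&(z<.09)
    r=cv2.minAreaRect((np.c_[x[m],y[m]]*1000).astype(np.float32));print(n,"cradle bar",np.round(r[0],1),np.round(r[1],1),round(r[2],1),"z med",np.median(z[m]).round(4),[np.median(z[m&(abs(x-q)<.01)]).round(4) for q in(-.045,0,.045)])
    tc=np.array([.6635,.1458]);a=np.radians(TYAW)
    for k,c in CELL.items():
        m=(np.hypot(*(np.moveaxis(C[...,:2],2,0)-c[:,None,None]))<.04)&(z>.117)&(z<.14)
        uv=np.argwhere(m)[:,::-1]; W=onz(n,uv,.124)[:,:2]-tc; L=np.c_[W@[np.cos(a),np.sin(a)],W@[-np.sin(a),np.cos(a)]]*1000
        r=cv2.minAreaRect(L.astype(np.float32)); print(n,k,np.round(r[0],1),np.round(r[1],1),round(r[2],1),np.median(z[m]).round(4))
    p0,d0=load(n,"0"); C0=cloud(n,d0)
    df=(np.abs(p.astype(int)-p0.astype(int)).max(2)>50); print(n,"changed px bystanders:",{nm:int(df[v-8:v+9,u-8:u+9].sum()) for nm,(u,v) in (dict(loupe=(314,265),brass=(279,224),dropper=(358,222),hexb=(250,183),cass=(270,133),tape=(379,137),knob=(320,175),red=(172,259)) if n=="top" else dict(loupe=(320,283),brass=(278,247),dropper=(357,232),hexb=(243,212),tape=(378,162),knob=(312,200),red=(170,282))).items()})
E
```

```text
top cradle bar [ 0.2 -1. ] [ 32.5 118.5] 89.5 z med 0.077 [np.float64(0.077), np.float64(0.077), np.float64(0.077)]
top L [ 0.9 53.3] [31.9 32.2] 89.9 0.1237
top R [  0.8 -54.3] [32.7 32.3] 88.9 0.1239
top changed px bystanders: {'loupe': 0, 'brass': 0, 'dropper': 0, 'hexb': 0, 'cass': 0, 'tape': 0, 'knob': 0, 'red': 0}
side cradle bar [-1.1 -0. ] [121.5  32.8] 0.2 z med 0.0747 [np.float64(0.0745), np.float64(0.0748), np.float64(0.075)]
side L [-1.6 54.2] [36.5 30.4] 0.2 0.1218
side R [ -1.3 -53.7] [34.  33.2] 0.9 0.1219
side changed px bystanders: {'loupe': 0, 'brass': 0, 'dropper': 0, 'hexb': 0, 'tape': 0, 'knob': 0, 'red': 0}
```

Both pictures show the heavy bar level in both saddles, around (245,440) in the top crop. The two light bars stand upright in the end cells at (487,133) and (669,155), and the bystanders have not moved. I'm handing in.

```bash
python3 -c "
from rig import robot
print(robot.read_t()); robot.job_done()"
```

```text
55.6417
the job is handed in; nothing more can be done
```

The job is handed in at 55.6 s. The heavy bar lies in the low cradle, and the two light bars stand in the tray's end cells.

- **Hefting:** two bars weighed 1.2–1.4 N and one 5.3 N. The two light ones went straight into the tray.
- **Sloping rest:** I set the heavy bar down in the rest and let go of it. In the side picture its end dot was within about 0.2 pixel of where a seated bar's should be. I then took it again square to its length. I judged the seating from pictures and force readings only, as I can't read the judge's contact forces.
- **One correction:** over the cradle I saw the gripper's body would have hit the red look-alike. I went back to the rest, let the bar go a second time, gripped it 12 mm higher and then lowered it into the cradle. I let go about 1.5 mm above the saddle floors by my figures, so it dropped the rest of the way.
- **Last checks, heavy bar:** it lies about 1 mm from the cradle's middle, within about 0.5° of its axis. Its top measured level at 77 mm, which is right for a seated bar.
- **Last checks, the rest:** the light bars' tops are at 124 mm and within 2 mm of the tray's middle line. The picture patches I compared over the bystanders and the red look-alike were unchanged. The cassette was compared in the top view only.
- **Disagreement:** the side camera reads heights about 2 mm lower than the top one, within the stated calibration. No check failed.

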